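# Clamp the free end of a board on the drilling jig

## Robot

A 6-joint arm with a two-finger parallel gripper is mounted at the origin on the work surface. World frame = base frame: x ahead of the robot, y to its left, z up, the work surface at z = 0. Lengths are in m, angles in degrees, forces in N, time in s.
With the tool pointing down it reaches from about 0.325 to 0.775 m from the base axis. Payload 5.5 kg.
Tool frame: the origin (TCP) lies between the finger pads; the fingertips stand 22 mm ahead of it and the grasp point (between the pads) lies 3 mm ahead of it (manip.tips_ahead is the distance from the TCP to the fingertips, in m); z points along the fingers, y is the line along which they close (so a half turn about z gives the same grasp; the last joint's range is limited). The gripper opens to 85 mm and grips with 20 to 120 N. Pads are 22 mm wide; open, the fingers measure 114 mm over their backs; the gripper's body (76 mm by 85 mm) begins 54 mm behind the grasp point. The pads swing forward as they close: fully open they stand 13 mm farther back than shut.
Start: joints at [63.787, 5.22, 70.514, -0, 104.267, -3.249], TCP at [0.234, 0.552, 0.253] pointing down, gripper open.
Joint ranges: [-164.24, 164.24], [-49.07, 125.15], [9.68, 141.18], [-86.29, 266.29], [3.28, 154.24], [-151.56, 151.56]. Speed limits (degrees/s): [147.25, 147.25, 172.46, 180, 180, 180].

## Interface

Orientations are given as [roll, pitch, yaw] about the fixed x, y, z axes, in that order (R = Rz(yaw) Ry(pitch) Rx(roll)).
In Python, from station import manip, viewer, job gives the robot as it stands.
- The arm moves only by the shell command python3 -m creep 'ROWS' [OPENING] [FORCE]. ROWS is JSON, a list of rows, each an object with "translation": the shift along the world's x, y, z in cm, a list of three; "yaw": the turn about the world's z in degrees. A call has 1 to 5 rows; each row is the pose to reach, as a shift and turn from the pose commanded when the call began; what a row does not reach only later rows make up. A row lasts 1/10 s, in which the tool goes at most 50 mm and 8.59 degrees, less where a joint would pass 70% of its speed; a pose out of reach is approached as far as the arm can. A call with a gripper value outside its range is refused whole. OPENING is the closure, from 0 (fully open) to 1 (shut), set as the call begins (- or left out, the last holds). The fingers move at their own pace and stop on an object; FORCE is the grip in N (left out, the last holds). Time passes only in rows, so rows that repeat a pose let the fingers close. It gives the time, the measured TCP pose, the force, the opening and the grip force at its end, in the units of the state.
- manip.observe(): the state, without advancing time (a new reading comes with each control period).
- viewer.capture(name): name is "scene" or "top" or "wrist"; returns (picture, depth): 420x560x3 uint8, red, green, blue; 420x560 float32, m along the optical axis (not along the pixel's ray), 0 where there is no reading.
- viewer.calibration(name): a dict with "mtx" (3x3 intrinsics, pixels), "extrinsics" (4x4, takes a point from world to camera coordinates). Camera axes: x right, y down, z forward; pixel columns grow to the right and rows downward; lengths in m; the calibration is good to about 2 mm. The wrist camera is an equidistant fisheye: a pixel r from the principal point sees the ray r / f radians off the axis. A picture is of the moment at which its call begins: read the wrist's pose just before it. calibration takes no time and is no camera call; for the wrist camera it gives the pose at the moment of the call.
- job.sign_off(): hands the job in; it is judged then, once.
The state is a dict: "time_s": time; "joint_positions": joint angles; "dq": joint speeds; "effort": joint torques, N m; "position": TCP position; "tcp_rot": TCP orientation; "ft_force": force on the tool from outside, world axes, zero at the start; "torque": the same for the moment, N m; "finger_gap": finger opening in m; "gripper_force": force on a finger pad.
Only numpy, scipy, OpenCV 4.12 (cv2) and the standard library are available. Lean on these libraries where they do the work, as an engineer would, in place of code of your own. Each camera call takes 0.05 s, during which the arm holds its last target. There are 200 camera calls.

## Task

One end of the board on the drilling jig is already clamped; the hold-down at its other end is still open, with its arm swung aside and its lever standing up. Swing that arm round so that it points straight across the board like its closed twin, screw the lever bolt down clockwise by its upright lever until it is snug, and only then fold the lever down flat along the arm so that the board is clamped. Do not shift the board or knock the tools lying about, and let go of everything at the end.

Things in the scene. Friction and masses are not known exactly. Their poses are not given: they have to be found in the camera images.
- jig: Fixed plywood drilling jig, 285 mm (x) by 420 mm (y), 24 mm thick. Origin: on the centre line of its aluminium T-track (along y), half-way along, on the table. x points across the board to the dark wooden fence (12 mm high) beyond it. The two hold-downs stand on the T-track, 105 to 120 mm from the origin either way (which is which varies).
- board_center (a point): Centre of the loose wooden board, 120 mm (x) by 340 mm (y) by 18 mm thick, lying flat on the jig against the fence and the end stop; axes parallel to the jig's. Its near long edge is 55 mm from the T-track's centre line; its top is 42 mm above the table. It must not be shifted.
- pivot (a point): On the open hold-down's vertical bolt axis, at the cross pin on which the lever folds: about 90 mm above the table with the bolt unscrewed, 4.5 mm lower when snug. Turns with the bolt; its z axis is up (the bolt axis), its x axis is horizontal and points the way in which the lever will fold (so with the bolt snug it is the jig's x axis).
- lever_tip (a point): Point on the lever's centre line 80 mm from the pivot. The lever is a dark steel bar, 10 mm thick in its folding direction, 22 mm wide, reaching from the pivot to 96 mm from it, with a disc of 26 mm diameter, also 10 mm thick, at its end. Fully open it stands straight up on the bolt axis; it stays where it is put (about 0.16 N m of friction).
- strap_grip (a point): Middle of the open hold-down's aluminium arm, 95 mm from the bolt axis, 66 mm above the table: there a level bar 26 mm wide, 18 mm high (underside 15 mm above the board's top). x axis along the arm to its nose, z up. The arm reaches 135 mm from the bolt axis, its heel 53 mm behind. It swings about the bolt axis with 0.12 N m of friction, stays where left, and sinks only with the bolt and lever.
- toe (a point): Centre of the underside of the round rubber pad (24 mm diameter, sprung: 12 N per mm) under the arm's nose, 115 mm from the bolt axis. It clears the board's top by 2 to 4 mm while the bolt is unscrewed, touches it when the bolt is snug, and is pressed on by the cam (3 mm throw) as the lever folds.
- strap (a joint): Angle of the open hold-down's arm about the bolt axis, rad: 0 when it points straight across the board (along the jig's x), growing anticlockwise seen from above. Starts swung aside at -1.9 to -1.2; it can also be swung too far.
- bolt (a joint): Angle by which the lever bolt is screwed down, rad, growing clockwise seen from above; hard stop at 2.8 = snug (0.12 N m of friction before that). 10 mm of descent per turn; the arm sinks with it. Starts at 0.3 to 1.2, so more than one grasp of the lever is needed.
- lever (a joint): Fold angle of the lever, rad: 0 standing straight up on the bolt axis, 1.57 folded flat (stop), pointing along the x axis of point pivot. Starts at 0 to 0.12.
- clamp_done: The twin hold-down, already closed on the board's other end: arm straight across the board, lever flat along it; its highest part is 98 mm above the table. Fixed. Origin on its bolt axis at the jig's top (24 mm above the table). Leave alone.
- pencil: Carpenter's pencil lying on the board along the fence, 162 mm long (y), 14 by 8 mm. Leave alone.
- drill: Cordless drill standing on its battery, 250 mm long with its bit, 207 mm high; origin under the battery. Leave alone.
- square: Try square lying flat, stock 125 mm, blade 200 mm; origin under the middle of its stock. Leave alone.
- mallet: Hammer lying down, about 280 mm long. Leave alone.
- glue: Glue bottle, 68 mm diameter, 180 mm high. Leave alone.
- screw_bowl: Steel bowl, 120 mm diameter, 55 mm high. Leave alone.
- sander: Cork sanding block, 120 by 70 by 28 mm. Leave alone.
- rule: Folding wooden rule, folded up, 160 by 34 by 14 mm, lying on the jig's near edge between the hold-downs, along the T-track. Leave alone.

How it is judged:
By the outcome, as a careful person would: the job done as asked, in the order asked, and still so for the second after the job is handed in, with the robot touching nothing.
It also fails if it takes over 69 s, if anything falls off the work surface, if the arm or the gripper's body presses on something with over 40 N, if the wrist force passes 120 N, or if a joint passes its speed limit or range.

## Working session

There is one attempt and no reset: what is moved stays moved. The work goes in short steps, Python scripts to look and compute and a shell command to move; the robot and the scene stay as the last step left them, time stands still between calls to the robot, and variables do not carry over. Pictures are saved under pics/ and viewed, at most 10 in all, crops included, and the job is handed in when it is done.

```bash
ls; mkdir -p pics
cat > h.py <<'E'
import numpy as np, cv2
from station import manip, viewer, job
def cap(n):
    c=viewer.calibration(n); rgb,d=viewer.capture(n)
    return rgb,d,np.array(c["mtx"]),np.array(c["extrinsics"])
def cloud(d,K,T):
    v,u=np.mgrid[:d.shape[0],:d.shape[1]]
    P=np.stack([(u-K[0,2])/K[0,0]*d,(v-K[1,2])/K[1,1]*d,d],-1)
    W=(P-T[:3,3])@T[:3,:3]; W[d==0]=np.nan
    return W
def plane(u,v,z,K,T):
    r=T[:3,:3].T@np.array([(u-K[0,2])/K[0,0],(v-K[1,2])/K[1,1],1]); o=-T[:3,:3].T@T[:3,3]
    return o+r*(z-o[2])/r[2]
E
python3 - <<'E'
from h import *
ims=[]
for n in("top","scene"):
    rgb,d,K,T=cap(n); np.savez(f"{n}0.npz",rgb=rgb,d=d,K=K,T=T)
    cv2.imwrite(f"pics/{n}0.png",rgb[...,::-1]); print(n,K.round(1).tolist(),T.round(3).tolist())
print(manip.observe())
E
```

```text
pics
top [[476.7, 0.0, 281.2], [0.0, 476.7, 207.8], [0.0, 0.0, 1.0]] [[-0.021, -1.0, 0.007, -0.044], [-0.997, 0.02, -0.077, 0.495], [0.077, -0.009, -0.997, 1.445], [0.0, 0.0, 0.0, 1.0]]
scene [[489.1, 0.0, 280.0], [0.0, 489.1, 208.2], [0.0, 0.0, 1.0]] [[-0.842, 0.54, 0.01, 0.424], [0.309, 0.497, -0.811, -0.035], [-0.443, -0.68, -0.585, 2.051], [0.0, 0.0, 0.0, 1.0]]
{'time_s': 0.1, 'joint_positions': array([ 6.37890380e+01,  5.25877205e+00,  7.05758913e+01, -2.61804293e-04,
        1.04266746e+02, -3.24926826e+00]), 'dq': array([-0.04730936, -0.06840835, -0.31260824,  0.05214671, -0.00404405,
       -0.00266445]), 'effort': array([ 2.07222627e-03, -4.60213459e+01, -4.19220436e+01, -1.56659298e-04,
        1.06021296e-02,  7.13564418e-06]), 'position': array([0.23398166, 0.55226001, 0.25225516]), 'tcp_rot': array([-1.79898739e+02, -5.49443578e-03,  1.57038237e+02]), 'ft_force': array([-0.4684857 , -0.07232104, -0.4454978 ]), 'torque': array([ 0.04186217, -0.03966832, -0.05630963]), 'gripper_force': 0.0, 'finger_gap': 0.08520195256693583}
```

View pics/top0.png

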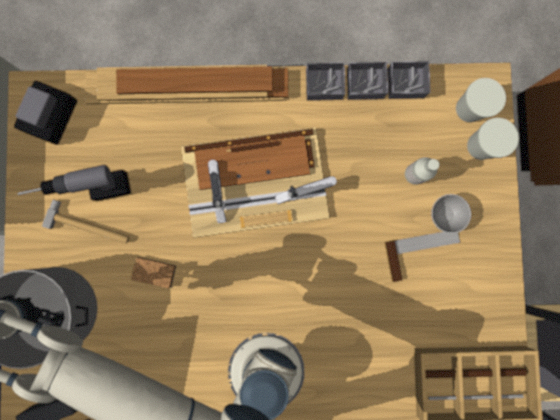

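View pics/scene0.png

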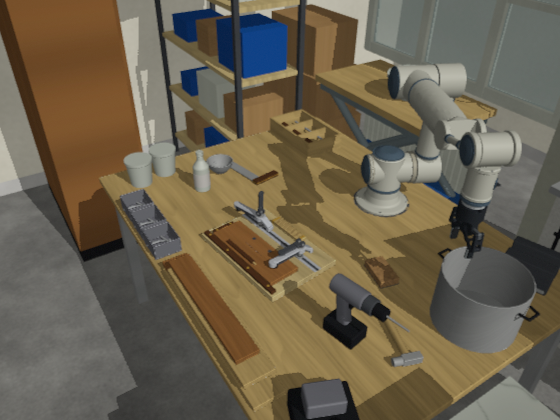

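The top view shows the jig around (258,182). The closed clamp is at (218,205) pointing up to (212,165). The open hold-down is near (288,196), with its arm swung right to (335,182). The scene view shows its lever upright at (261,200). Next I'll measure the jig frame and the hold-down.

Run:
```python
from h import *
z=np.load("top0.npz"); rgb,d,K,T=[z[k] for k in("rgb","d","K","T")]
W=cloud(d,K,T)
x0,y0,x1,y1=175,120,345,245
sub=W[y0:y1,x0:x1]
# board: height 0.036..0.047 ; jig 0.018..0.030
for nm,a,b in(("jig",.017,.031),("board",.036,.048),("all",.017,.048)):
    m=((sub[...,2]>a)&(sub[...,2]<b)).astype(np.uint8)
    n,l,s,c=cv2.connectedComponentsWithStats(m); i=1+np.argmax(s[1:,4]); pts=sub[l==i]
    r=cv2.minAreaRect(pts[:,:2].astype(np.float32)*1000); print(nm,s[i],r,np.nanmean(pts[:,2]))
hi=(sub[...,2]>.055)
n,l,s,c=cv2.connectedComponentsWithStats(hi.astype(np.uint8))
for i in range(1,n):
    if s[i,4]>15: p=sub[l==i]; print(i,s[i],p.min(0).round(3),p.max(0).round(3),np.median(p,0).round(3))
cv2.imwrite("pics/topc.png",cv2.resize(rgb[y0:y1,x0:x1,::-1],None,fx=4.6,fy=4.6,interpolation=cv2.INTER_CUBIC))
for v in range(170,215,3): print(v,(W[v,270:345:4,2]*1000).round(0).astype(int).tolist())
```

```text
jig [   7    7  147  110 5399] ((577.171875, 25.264114379882812), (285.7733459472656, 420.97088623046875), 7.030208110809326) 0.02500906143990056
board [   9    8  131   61 4274] ((643.65380859375, 33.885711669921875), (140.91526794433594, 400.75860595703125), 7.1002068519592285) 0.042213074797856354
all [    7     7   147   110 11023] ((577.37646484375, 25.292755126953125), (286.4078369140625, 420.9458312988281), 7.019769668579102) 0.032996528168816784
19 [ 34  40  16  57 556] [0.47  0.115 0.055] [0.638 0.159 0.108] [0.55  0.136 0.086]
20 [104  56  58  26 588] [ 0.511 -0.219  0.055] [ 0.581 -0.048  0.19 ] [ 0.544 -0.13   0.074]
170 [48, 38, 48, 45, 44, 43, 43, 38, 40, 45, 25, 26, 23, 26, 2, 1, 1, 3, 3]
173 [41, 36, 45, 42, 44, 43, 44, 45, 44, 43, 25, 28, 25, 24, -6, 9, -1, -5, 7]
176 [48, 42, 41, 40, 49, 46, 36, 27, 22, 22, 26, 32, 26, 27, -3, -1, 6, 0, 1]
179 [39, 30, 33, 27, 26, 24, 25, 25, 27, 23, 25, 26, 28, 70, 76, 76, 74, 4, 3]
182 [28, 22, 27, 27, 21, 25, 24, 26, 23, 23, 23, 81, 73, 76, 74, 72, 72, 3, 1]
185 [22, 21, 24, 24, 22, 21, 25, 25, 67, 78, 76, 72, 79, 74, 77, 72, -2, 2, -1]
188 [23, 27, 24, 23, 26, 90, 184, 75, 76, 74, 75, 74, 78, 73, 6, 1, 6, 2, 3]
191 [24, 26, 29, 26, 72, 87, 182, 74, 76, 75, 70, 73, 32, 26, 5, 6, 3, 0, 1]
194 [30, 27, 52, 63, 72, 79, 172, 92, 72, 63, 25, 31, 29, 25, 4, 1, 1, 3, -2]
197 [25, 26, 53, 61, 71, 74, 90, 26, 25, 27, 25, 28, 28, 27, 23, 1, -4, -2, 0]
200 [24, 21, 50, 57, 63, 20, 23, 21, 21, 19, 21, 25, 20, 21, 32, -2, 3, 0, 4]
203 [29, 28, 44, 21, 30, 22, 27, 22, 24, 28, 25, 25, 23, 25, 31, 5, 1, 3, -3]
206 [28, 24, 26, 28, 26, 28, 29, 21, 26, 25, 23, 25, 27, 25, 28, 3, 2, 0, -3]
209 [26, 30, 34, 29, 24, 29, 25, 28, 23, 25, 21, 26, 20, 29, 22, 2, -2, 3, 1]
212 [21, -9223372036854775808, 37, 39, 48, 39, 19, 25, 25, 22, 29, 28, 27, 24, 28, 2, 4, 2, 2]<stdin>:16: RuntimeWarning: invalid value encountered in cast
```

View pics/topc.png

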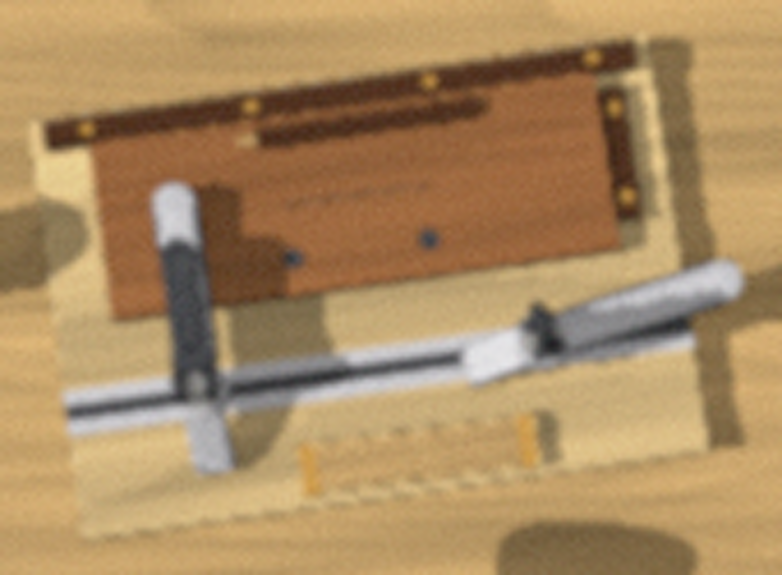

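The crop shows the track ends at crop (68,412) and (690,335). The open hold-down's lever is at about (543,330) and its arm nose at (725,280). I'll turn these into world points.

Run:
```python
from h import *
z=np.load("top0.npz"); rgb,d,K,T=[z[k] for k in("rgb","d","K","T")]
W=cloud(d,K,T)
f=lambda x,y,h: plane(175+x/4.6,120+y/4.6,h,K,T)
a,b=f(68,412,.024),f(690,335,.024); print("track",a,b,np.degrees(np.arctan2(b[0]-a[0],a[1]-b[1])))
yaw=np.radians(7.03); ex=np.array([np.cos(yaw),np.sin(yaw)]); ey=np.array([-ex[1],ex[0]]); c=np.array([.5773,.0253])
J=lambda p:(np.array([(p[:2]-c)@ex,(p[:2]-c)@ey])*1000).round(1)
print("track in centre-frame",J(a),J(b))
for nm,p in(("twin bolt .098",f(197,385,.095)),("nose .075",f(728,278,.074)),("heel end",f(470,360,.06))): print(nm,p.round(3),J(p))
for n in("top","scene"):
    z=np.load(n+"0.npz"); Wn=cloud(z["d"],z["K"],z["T"])
    m=(np.abs(Wn[...,0]-.55)<.06)&(np.abs(Wn[...,1]+.09)<.06)
    for lo,hi in((.1,.13),(.13,.16),(.16,.18),(.18,.2),(.12,.2)):
        p=Wn[m&(Wn[...,2]>lo)&(Wn[...,2]<hi)]
        if len(p)>3: r=cv2.minAreaRect((p[:,:2]*1000).astype(np.float32)); print(n,lo,hi,len(p),p.mean(0).round(4),J(p.mean(0)),r)
    m=(Wn[...,2]>.066)&(Wn[...,2]<.082)&(np.abs(Wn[...,0]-.55)<.06)&(Wn[...,1]<-.125)&(Wn[...,1]>-.24)
    p=Wn[m]; 
    if len(p)>5:
        r=cv2.fitLine((p[:,:2]*1000).astype(np.float32),cv2.DIST_HUBER,0,.01,.01).ravel(); print("arm",len(p),r, np.degrees(np.arctan2(-abs(r[1]),r[0]*np.sign(-r[1]))))
```

```text
track [0.49353412 0.22484227 0.024     ] [ 0.5366877  -0.19005031  0.024     ] 5.93806519629271
track in centre-frame [-58.7 208.3] [ -66.7 -208.8]
twin bolt .098 [0.504 0.13  0.095] [-60.4 113.2]
nose .075 [ 0.568 -0.211  0.074] [ -38.3 -232.9]
heel end [ 0.519 -0.043  0.06 ] [-65.9 -60.5]
top 0.1 0.13 12 [ 0.5269 -0.0878  0.1097] [ -63.8 -106.1] ((528.8134765625, -85.33084106445312), (25.015621185302734, 9.736644744873047), 42.36534118652344)
top 0.16 0.18 11 [ 0.5277 -0.0857  0.1756] [ -62.8 -104.1] ((530.8375244140625, -85.37056732177734), (24.51970863342285, 8.624049186706543), 17.13389015197754)
top 0.18 0.2 24 [ 0.5319 -0.086   0.1836] [ -58.6 -104.9] ((531.6765747070312, -85.916015625), (21.67147445678711, 8.609134674072266), 27.792926788330078)
top 0.12 0.2 38 [ 0.5304 -0.086   0.1772] [ -60.2 -104.7] ((531.2421264648438, -86.24356842041016), (24.676679611206055, 9.510077476501465), 20.38924789428711)
arm 310 [ 3.1154287e-01 -9.5023209e-01  5.5682092e+02 -1.7125679e+02] -71.84776
scene 0.1 0.13 36 [ 0.5348 -0.085   0.1127] [ -55.7 -104.3] ((532.8323974609375, -86.42718505859375), (33.5625114440918, 12.543327331542969), 22.498939514160156)
scene 0.13 0.16 32 [ 0.5345 -0.0829  0.1442] [ -55.7 -102.1] ((534.1716918945312, -84.73920440673828), (25.736034393310547, 12.363181114196777), 22.192312240600586)
scene 0.16 0.18 23 [ 0.5335 -0.0829  0.1709] [ -56.7 -102. ] ((533.3203125, -83.91110229492188), (18.948688507080078, 14.69154167175293), 58.78272247314453)
scene 0.18 0.2 7 [ 0.5356 -0.0827  0.182 ] [ -54.6 -102.1] ((536.0846557617188, -81.69837951660156), (19.37271499633789, 4.109775066375732), 35.865779876708984)
scene 0.12 0.2 70 [ 0.5341 -0.083   0.1545] [ -56.1 -102.2] ((534.1754150390625, -85.37735748291016), (26.211193084716797, 13.547760009765625), 22.19231605529785)
arm 113 [ 2.5449941e-01 -9.6707290e-01  5.6141174e+02 -1.7345479e+02] -75.25607
```

```bash
python3 -m creep '[{"translation":[1.5,-4,1.5],"yaw":-5},{"translation":[3.5,-8.5,1.5],"yaw":-10},{"translation":[5.5,-13,1.5],"yaw":-15},{"translation":[7.5,-17.5,1.5],"yaw":-20},{"translation":[9.5,-22,1.5],"yaw":-25}]' 0 30
python3 -m creep '[{"translation":[2,-4.5,0],"yaw":-5},{"translation":[4,-9,0],"yaw":-10},{"translation":[6,-13.5,0],"yaw":-15},{"translation":[8,-18,0],"yaw":-20},{"translation":[10,-22.5,0],"yaw":-24}]'
```

```text
time_s: 0.6
position: [0.3293, 0.3306, 0.2678]
tcp_rot: [-180.0, 0.0, 131.9]
ft_force: [0.7, -0.6, 0.2]
finger_gap: 0.0855
gripper_force: 0.0
time_s: 1.1
position: [0.4293, 0.1055, 0.268]
tcp_rot: [180.0, -0.0, 107.8]
ft_force: [0.8, 0.2, 0.8]
finger_gap: 0.0854
gripper_force: 0.0
```

```bash
python3 -m creep '[{"translation":[2,-4.5,0]},{"translation":[4,-9,0]},{"translation":[6,-13.5,0]},{"translation":[8,-18,0]},{"translation":[10,-22.5,0]}]'
python3 -m creep '[{"translation":[1.5,-3,0]},{"translation":[2.9,-5.7,0]},{"translation":[2.9,-5.7,0]}]'
python3 - <<'E'
from h import *
s=manip.observe(); rgb,d,K,T=cap("wrist"); np.savez("w1.npz",rgb=rgb,d=d,K=K,T=T)
print(s["position"],s["tcp_rot"],K.round(1).tolist(),T.round(3).tolist())
cv2.imwrite("pics/w1.png",rgb[...,::-1])
E
```

```text
[0.42931014 0.10550156 0.26803726] [ 1.79998312e+02 -6.74084962e-03  1.07849510e+02] [[325.2, 0.0, 280.4], [0.0, 325.2, 215.9], [0.0, 0.0, 1.0]] [[0.952, 0.307, 0.001, -0.441], [0.294, -0.912, 0.286, -0.071], [0.088, -0.272, -0.958, 0.384], [0.0, 0.0, 0.0, 1.0]]invalid input at $[0]: expected keys translation, yaw
invalid input at $[0]: expected keys translation, yaw
```

View pics/w1.png

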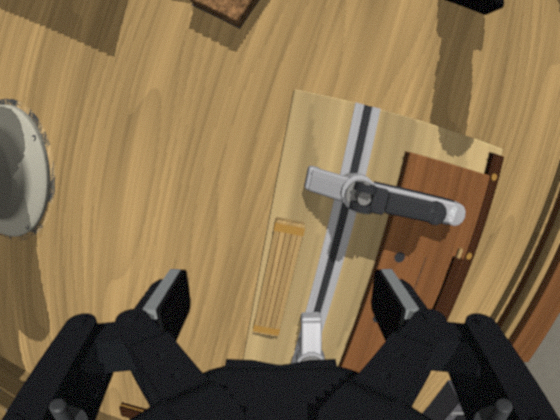

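The wrist view shows the closed twin at (365,195) and the rule. The open hold-down's heel is at (312,335), mostly hidden by the gripper. I'll move on to the arm, since the moves were refused for a missing yaw key.

```bash
python3 -m creep '[{"translation":[2,-4.5,0],"yaw":0},{"translation":[4,-9,0],"yaw":0},{"translation":[6,-13.5,0],"yaw":0},{"translation":[8,-18,0],"yaw":0},{"translation":[10,-22.5,0],"yaw":0}]'
python3 -m creep '[{"translation":[1.5,-3,0],"yaw":0},{"translation":[2.9,-5.7,0],"yaw":0},{"translation":[2.9,-5.7,0],"yaw":0}]'
python3 - <<'E'
from h import *
s=manip.observe(); rgb,d,K,T=cap("wrist"); np.savez("w2.npz",rgb=rgb,d=d,K=K,T=T)
print(s["position"],s["tcp_rot"],T.round(3).tolist())
cv2.imwrite("pics/w2.png",rgb[...,::-1])
E
```

```text
time_s: 1.65
position: [0.5295, -0.1193, 0.2679]
tcp_rot: [-180.0, -0.0, 108.0]
ft_force: [1.2, 0.2, 0.0]
finger_gap: 0.0852
gripper_force: 0.0
time_s: 1.95
position: [0.5586, -0.1774, 0.266]
tcp_rot: [-179.8, -0.1, 107.8]
ft_force: [0.8, 0.6, -0.2]
finger_gap: 0.0856
gripper_force: 0.0
[ 0.55860409 -0.17740846  0.26600653] [-1.79836356e+02 -6.58312605e-02  1.07837488e+02] [[0.952, 0.307, -0.002, -0.476], [0.295, -0.912, 0.285, -0.366], [0.085, -0.272, -0.958, 0.295], [0.0, 0.0, 0.0, 1.0]]
```

View pics/w2.png

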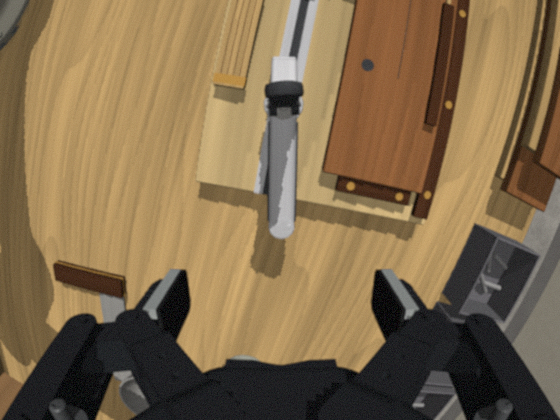

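The wrist view shows the open arm running from (284,110) to its nose at (281,232), in line with the tool. The lever disc spans (265..303, 88), so its width lies along image x. I'll cast these into world coordinates.

```bash
cat >> h.py <<'E'
def fish(u,v,z,K,T):
    a=np.array([(u-K[0,2])/K[0,0],(v-K[1,2])/K[1,1]]); th=np.hypot(*a); 
    r=T[:3,:3].T@np.array([*(a/th*np.sin(th)),np.cos(th)]); o=-T[:3,:3].T@T[:3,3]
    return o+r*(z-o[2])/r[2]
E
python3 - <<'E'
from h import *
z=np.load("w2.npz"); rgb,d,K,T=[z[k] for k in("rgb","d","K","T")]
for nm,u,v,h in(("nose",281,234,.073),("armL@180",269,180,.073),("armR@180",297,180,.073),("armL@215",270,215,.073),("armR@215",294,215,.073),("discL",266,86,.186),("discR",303,86,.186),("disc top",284,83,.198)):
    print(nm,fish(u,v,h,K,T).round(4), d[v,u])
E
```

```text
nose [ 0.5707 -0.2147  0.073 ] 0.33193433
armL@180 [ 0.5423 -0.1651  0.073 ] 0.3188216
armR@180 [ 0.5684 -0.1566  0.073 ] 0.36664188
armL@215 [ 0.5539 -0.1988  0.073 ] 0.32806963
armR@215 [ 0.5769 -0.1914  0.073 ] 0.3300167
discL [ 0.5207 -0.0892  0.186 ] 0.19502708
discR [ 0.542  -0.0822  0.186 ] 0.1957892
disc top [ 0.5308 -0.0855  0.198 ] 0.18848842
```

Measurements are consistent: bolt at about (0.529,-0.0865), nose at 135 mm, arm at -71.5°, lever width at about 18°. The wrist camera sits on tool +x and would come near the lever, so I'll flip the tool by 180° before descending.

```bash
for i in 1 2 3 4; do python3 -m creep '[{"translation":[0,0,0],"yaw":-8.5},{"translation":[0,0,0],"yaw":-17},{"translation":[0,0,0],"yaw":-25.5},{"translation":[0,0,0],"yaw":-34},{"translation":[0,0,0],"yaw":-42.5}]' | grep rot; done
python3 -m creep '[{"translation":[0,0.1,-4.5],"yaw":-5},{"translation":[0,0.1,-9],"yaw":-9.5},{"translation":[0,0.1,-12],"yaw":-9.5},{"translation":[0,0.1,-14],"yaw":-9.5},{"translation":[0,0.1,-14],"yaw":-9.5}]'
python3 - <<'E'
from h import *
print(manip.observe()["joint_positions"].round(1))
rgb,d,K,T=cap("top"); cv2.imwrite("pics/t2.png",cv2.resize(rgb[120:260,200:380,::-1],None,fx=4,fy=4,interpolation=cv2.INTER_CUBIC))
E
```

```text
tcp_rot: [-180.0, -0.0, 65.3]
tcp_rot: [-180.0, -0.0, 22.8]
tcp_rot: [-180.0, 0.0, -19.7]
tcp_rot: [-180.0, 0.0, -62.2]
time_s: 4.5
position: [0.556, -0.1714, 0.1242]
tcp_rot: [179.7, 0.3, -71.4]
ft_force: [-0.2, -0.8, 0.2]
finger_gap: 0.0853
gripper_force: 0.0
[-20.5   3.5  85.4   0.   91.5 140.9]
```

```bash
python3 -m creep '[{"translation":[0,0,-0.1],"yaw":0},{"translation":[0,0,-0.1],"yaw":0},{"translation":[0,0,-0.1],"yaw":0}]'
```

```text
time_s: 4.85
position: [0.5588, -0.1736, 0.1291]
tcp_rot: [-179.9, -0.1, -71.5]
ft_force: [0.3, 0.6, 0.2]
finger_gap: 0.0855
gripper_force: 0.0
```

```bash
python3 -m creep '[{"translation":[0,-0.2,-2],"yaw":0},{"translation":[0,-0.3,-4],"yaw":0},{"translation":[0,-0.3,-5.4],"yaw":0},{"translation":[0,-0.3,-5.4],"yaw":0},{"translation":[0,-0.3,-5.4],"yaw":0}]'
python3 -m creep '[{"translation":[0,0,0],"yaw":0},{"translation":[0,0,0],"yaw":0},{"translation":[0,0,0],"yaw":0},{"translation":[0,0,0],"yaw":0},{"translation":[0,0,0],"yaw":0}]' 1 25
python3 -m creep '[{"translation":[0,0,0],"yaw":0},{"translation":[0,0,0],"yaw":0},{"translation":[0,0,0],"yaw":0}]'
```

```text
time_s: 5.35
position: [0.5583, -0.1766, 0.0738]
tcp_rot: [-180.0, -0.0, -71.5]
ft_force: [0.3, 0.4, -0.2]
finger_gap: 0.0853
gripper_force: 0.0
time_s: 5.85
position: [0.5587, -0.1765, 0.0739]
tcp_rot: [-179.9, -0.0, -71.5]
ft_force: [1.3, 0.3, 1.1]
finger_gap: 0.0258
gripper_force: 26.1
time_s: 6.15
position: [0.5587, -0.1765, 0.0738]
tcp_rot: [-179.9, -0.0, -71.5]
ft_force: [3.3, -0.1, 2.4]
finger_gap: 0.0257
gripper_force: 26.6
```

Run:
```python
import numpy as np
b=np.array([52.9,-8.65]); p0=np.array([55.87,-17.65]); v=p0-b
for n in range(0,16):
    a=min(n*5.5,78.6); R=lambda t:np.array([[np.cos(t),-np.sin(t)],[np.sin(t),np.cos(t)]])
    p=b+R(np.radians(a))@v
    if n%5==0: s=p.copy(); a0=a
    print(n,a,(p-p0).round(2), )
```

```text
0 0.0 [0. 0.]
1 5.5 [0.85 0.33]
2 11.0 [1.66 0.73]
3 16.5 [2.43 1.21]
4 22.0 [3.16 1.77]
5 27.5 [3.82 2.39]
6 33.0 [4.42 3.07]
7 38.5 [4.96 3.81]
8 44.0 [5.42 4.59]
9 49.5 [5.8  5.41]
10 55.0 [6.11 6.27]
11 60.5 [6.33 7.15]
12 66.0 [6.46 8.05]
13 71.5 [6.51 8.96]
14 77.0 [6.47 9.87]
15 78.6 [ 6.44 10.13]
```

```bash
python3 -m creep '[{"translation":[0.85,0.33,0],"yaw":5.5},{"translation":[1.66,0.73,0],"yaw":11},{"translation":[2.43,1.21,0],"yaw":16.5},{"translation":[3.16,1.77,0],"yaw":22},{"translation":[3.82,2.39,0],"yaw":27.5}]'
python3 -m creep '[{"translation":[0.6,0.68,0],"yaw":5.5},{"translation":[1.14,1.42,0],"yaw":11},{"translation":[1.6,2.2,0],"yaw":16.5},{"translation":[1.98,3.02,0],"yaw":22},{"translation":[2.29,3.88,0],"yaw":27.5}]'
```

```text
time_s: 6.65
position: [0.5963, -0.1539, 0.0738]
tcp_rot: [179.9, -0.1, -43.8]
ft_force: [-0.1, -4.5, 2.9]
finger_gap: 0.0254
gripper_force: 24.0
time_s: 7.15
position: [0.6191, -0.1157, 0.0737]
tcp_rot: [179.8, -0.0, -16.2]
ft_force: [-1.9, -6.1, 3.5]
finger_gap: 0.0253
gripper_force: 24.4
```

```bash
python3 -m creep '[{"translation":[0.22,0.88,0],"yaw":5.5},{"translation":[0.35,1.78,0],"yaw":11},{"translation":[0.4,2.69,0],"yaw":16.5},{"translation":[0.36,3.6,0],"yaw":22},{"translation":[0.33,3.86,0],"yaw":23.3}]'
python3 -m creep '[{"translation":[0,0,0],"yaw":0},{"translation":[0,0,0],"yaw":0},{"translation":[0,0,0],"yaw":0}]'
python3 -m creep '[{"translation":[0,0,0],"yaw":0},{"translation":[0,0,0],"yaw":0},{"translation":[0,0,0],"yaw":0},{"translation":[0,0,0],"yaw":0}]' 0
```

```text
time_s: 7.65
position: [0.622, -0.0775, 0.0736]
tcp_rot: [179.7, 0.1, 7.0]
ft_force: [-0.8, -9.4, 1.6]
finger_gap: 0.0256
gripper_force: 29.1
time_s: 7.95
position: [0.622, -0.0778, 0.0736]
tcp_rot: [179.7, 0.1, 6.9]
ft_force: [-0.6, -7.6, 3.4]
finger_gap: 0.0256
gripper_force: 29.6
time_s: 8.35
position: [0.6222, -0.075, 0.0728]
tcp_rot: [-180.0, 0.1, 6.9]
ft_force: [-0.9, 0.3, -0.6]
finger_gap: 0.0815
gripper_force: 0.0
```

```bash
python3 -m creep '[{"translation":[0,0,4.5],"yaw":0},{"translation":[0,0,9],"yaw":0},{"translation":[0,0,13.5],"yaw":0},{"translation":[0,0,18],"yaw":0},{"translation":[0,0,20],"yaw":0}]' | grep pos
python3 -m creep '[{"translation":[-4.5,-0.4,0],"yaw":0},{"translation":[-9,-0.8,0],"yaw":0},{"translation":[-13.5,-1.3,0],"yaw":0},{"translation":[-17,-1.8,0],"yaw":0},{"translation":[-17,-1.8,0],"yaw":0}]'
python3 - <<'E'
from h import *
rgb,d,K,T=cap("wrist"); np.savez("w3.npz",rgb=rgb,d=d,K=K,T=T); cv2.imwrite("pics/w3.png",rgb[...,::-1])
rgb,d,K,T=cap("top"); np.savez("t3.npz",rgb=rgb,d=d,K=K,T=T)
E
```

```text
position: [0.6231, -0.0751, 0.2793]
time_s: 9.35
position: [0.4496, -0.0934, 0.2743]
tcp_rot: [179.9, -0.1, 6.8]
ft_force: [1.2, -0.7, 0.1]
finger_gap: 0.086
gripper_force: 0.0
```

View pics/w3.png

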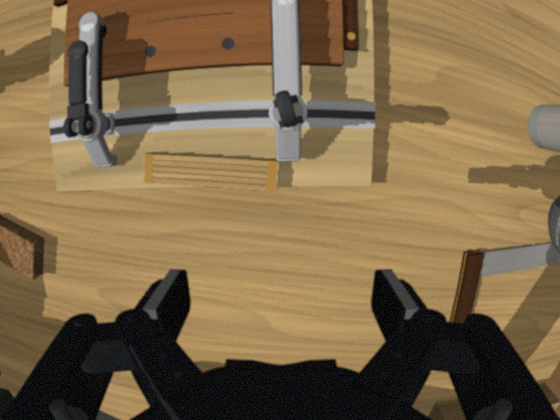

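The wrist view shows the arm now across the board, with edges at (273/300, 20) and the heel at (288,158). The lever sits at about (289,108). I'll cast points for the arm's angle and the lever's orientation.

Run:
```python
from h import *
z=np.load("w3.npz"); rgb,d,K,T=[z[k] for k in("rgb","d","K","T")]
g=cv2.cvtColor(rgb,cv2.COLOR_RGB2HSV).astype(int)
m=((g[...,2]>120)&(g[...,1]<45))
for v in (5,15,25,35,45,55,65,75):
    c=np.where(m[v,255:320])[0]+255
    if len(c): 
        a,b=fish(c[0],v,.072,K,T),fish(c[-1]+1,v,.072,K,T); p=(a+b)/2; w=np.linalg.norm(a-b)*1000
        print(v,c[0],c[-1],p[:2].round(4),w.round(1),np.degrees(np.arctan2(p[1]+.0865,p[0]-.529)).round(1))
cv2.imwrite("pics/w3c.png",cv2.resize(rgb[70:170,230:350,::-1],None,fx=6,fy=6,interpolation=cv2.INTER_CUBIC))
z=np.load("t3.npz"); rgb,d,K,T=[z[k] for k in("rgb","d","K","T")]
W=cloud(d,K,T); q=W[(W[...,2]>.064)&(W[...,2]<.082)&(W[...,0]>.57)&(W[...,0]<.68)&(abs(W[...,1]+.08)<.05)]
r=cv2.fitLine((q[:,:2]*1000).astype(np.float32),cv2.DIST_HUBER,0,.01,.01).ravel(); print("top arm",len(q),r,np.degrees(np.arctan(r[1]/r[0])))
q=W[(W[...,2]>.064)&(W[...,2]<.115)&(W[...,0]>.53)&(W[...,0]<.68)&(abs(W[...,1]-.145)<.05)]
r=cv2.fitLine((q[:,:2]*1000).astype(np.float32),cv2.DIST_HUBER,0,.01,.01).ravel(); print("twin",len(q),r,np.degrees(np.arctan(r[1]/r[0])))
```

```text
5 272 295 [ 0.6426 -0.0736] 23.7 6.5
15 272 296 [ 0.6315 -0.0754] 24.6 6.2
25 273 296 [ 0.6207 -0.0772] 23.5 5.8
35 273 296 [ 0.61   -0.0784] 23.5 5.7
45 273 297 [ 0.5995 -0.0802] 24.4 5.1
55 273 297 [ 0.5892 -0.0814] 24.3 4.8
65 273 297 [ 0.5789 -0.0826] 24.3 4.4
75 274 298 [ 0.5689 -0.0848] 24.3 2.5
top arm 292 [ 9.8302650e-01  1.8346356e-01  6.1898517e+02 -7.7617325e+01] 10.571568
twin 321 [9.8922038e-01 1.4643435e-01 5.8278204e+02 1.4014027e+02] 8.420348
```

View pics/w3c.png

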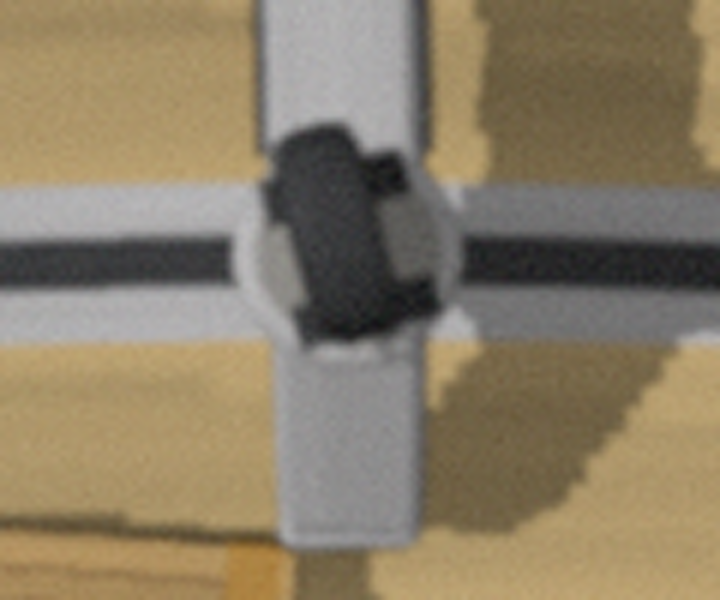

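```bash
python3 - <<'E'
from h import *
z=np.load("w3.npz"); rgb,d,K,T=[z[k] for k in("rgb","d","K","T")]
f=lambda x,y,h: fish(230+x/6,70+y/6,h,K,T).round(4)
print("washer",f(348,250,.076),f(232,250,.076),f(464,250,.076))
print("disc far end",f(318,128,.19),"near",f(348,330,.19),"mid",f(333,230,.197))
print("heel",f(350,545,.06))
print(manip.observe()["joint_positions"].round(1))
E
for i in 1 2 3 4; do python3 -m creep '[{"translation":[0,0,0],"yaw":8.5},{"translation":[0,0,0],"yaw":17},{"translation":[0,0,0],"yaw":25.5},{"translation":[0,0,0],"yaw":34},{"translation":[0,0,0],"yaw":42.5}]' | grep rot; done
```

```text
washer [ 0.5324 -0.0905  0.076 ] [ 0.5303 -0.072   0.076 ] [ 0.5349 -0.1091  0.076 ]
disc far end [ 0.5409 -0.0837  0.19  ] near [ 0.5202 -0.0893  0.19  ] mid [ 0.5301 -0.0864  0.197 ]
heel [ 0.4826 -0.0974  0.06  ]
[-15.9 -15.8  88.2   0.  107.5  67.3]
tcp_rot: [-179.9, 0.0, 49.7]
tcp_rot: [-179.9, -0.0, 92.2]
tcp_rot: [-180.0, -0.1, 134.7]
tcp_rot: [180.0, -0.1, 177.2]
```

```bash
python3 -m creep '[{"translation":[3,0.2,0],"yaw":6.5},{"translation":[6,0.3,0],"yaw":13},{"translation":[8.1,0.5,0],"yaw":19.3},{"translation":[8.1,0.5,0],"yaw":19.3},{"translation":[8.1,0.5,0],"yaw":19.3}]'
python3 - <<'E'
from h import *
rgb,d,K,T=cap("wrist"); np.savez("w4.npz",rgb=rgb,d=d,K=K,T=T)
print(manip.observe()["joint_positions"].round(1))
E
```

```text
time_s: 11.95
position: [0.5341, -0.0879, 0.2722]
tcp_rot: [179.9, -0.1, -163.9]
ft_force: [-0.3, 0.1, -0.2]
finger_gap: 0.0853
gripper_force: 0.0
[ -13.    -3.6   77.4   -0.   106.2 -119. ]
```

```bash
python3 -m creep '[{"translation":[0,0,-3],"yaw":0},{"translation":[0,0,-6],"yaw":0},{"translation":[0,0,-9],"yaw":0},{"translation":[0,0,-11],"yaw":0},{"translation":[0,0,-11],"yaw":0}]'
python3 -m creep '[{"translation":[0,0,0],"yaw":0},{"translation":[0,0,0],"yaw":0},{"translation":[0,0,0],"yaw":0},{"translation":[0,0,0],"yaw":0},{"translation":[0,0,0],"yaw":0}]' 0.7 25
```

```text
time_s: 12.5
position: [0.5315, -0.088, 0.1599]
tcp_rot: [179.8, -0.3, -163.9]
ft_force: [-0.7, 0.4, -0.1]
finger_gap: 0.0856
gripper_force: 0.0
time_s: 13.0
position: [0.5337, -0.0883, 0.164]
tcp_rot: [-180.0, 0.1, -163.9]
ft_force: [1.8, -0.7, 0.4]
finger_gap: 0.0256
gripper_force: 0.0
```

```bash
python3 -m creep '[{"translation":[-0.2,-0.1,0],"yaw":0},{"translation":[-0.2,-0.1,0],"yaw":0},{"translation":[-0.2,-0.1,0],"yaw":0},{"translation":[-0.2,-0.1,0],"yaw":0},{"translation":[-0.2,-0.1,0],"yaw":0}]' 1 40
python3 - <<'E'
from h import *
s=manip.observe(); print(s["ft_force"].round(1),s["torque"].round(2))
E
```

```text
time_s: 13.5
position: [0.5317, -0.0899, 0.1635]
tcp_rot: [-179.9, 0.0, -163.9]
ft_force: [2.1, -4.9, -0.3]
finger_gap: 0.0097
gripper_force: 39.1
[ 2.1 -4.9 -0.3] [-1.34 -0.29  0.14]
```

```bash
python3 -m creep '[{"translation":[0,0,-0.02],"yaw":-6},{"translation":[0,0,-0.03],"yaw":-12},{"translation":[0,0,-0.05],"yaw":-18},{"translation":[0,0,-0.07],"yaw":-24},{"translation":[0,0,-0.08],"yaw":-30}]'
python3 - <<'E'
from h import *
s=manip.observe(); print(s["ft_force"].round(1),s["torque"].round(2))
E
```

```text
time_s: 14.0
position: [0.5319, -0.0896, 0.1627]
tcp_rot: [-180.0, 0.1, 165.9]
ft_force: [3.4, -5.1, -0.3]
finger_gap: 0.0099
gripper_force: 39.0
[ 3.4 -5.1 -0.3] [-1.05 -0.45  0.18]
```

```bash
python3 -m creep '[{"translation":[0,0,-0.02],"yaw":-6},{"translation":[0,0,-0.03],"yaw":-12},{"translation":[0,0,-0.05],"yaw":-18},{"translation":[0,0,-0.07],"yaw":-24},{"translation":[0,0,-0.08],"yaw":-30}]'
python3 -m creep '[{"translation":[0,0,-0.02],"yaw":-6},{"translation":[0,0,-0.03],"yaw":-12},{"translation":[0,0,-0.05],"yaw":-18},{"translation":[0,0,-0.07],"yaw":-24},{"translation":[0,0,-0.08],"yaw":-30}]'
python3 - <<'E'
from h import *
s=manip.observe(); print(s["ft_force"].round(1),s["torque"].round(2))
E
```

```text
time_s: 14.5
position: [0.5321, -0.0895, 0.1618]
tcp_rot: [180.0, 0.1, 135.9]
ft_force: [4.6, -4.8, -1.1]
finger_gap: 0.0097
gripper_force: 39.2
time_s: 15.0
position: [0.5324, -0.0896, 0.161]
tcp_rot: [179.9, 0.1, 105.9]
ft_force: [6.3, -4.8, -2.1]
finger_gap: 0.0093
gripper_force: 39.2
[ 6.3 -4.8 -2.1] [-0.94 -1.06  0.18]
```

```bash
for i in 1 2 3; do python3 -m creep '[{"translation":[0,0,-0.01],"yaw":-2},{"translation":[0,0,-0.01],"yaw":-4},{"translation":[0,0,-0.01],"yaw":-4}]' | egrep 'rot|force'
python3 - <<'E'
from h import *
s=manip.observe(); print(s["torque"].round(2))
E
done
```

```text
tcp_rot: [179.9, 0.1, 102.1]
ft_force: [5.6, -4.8, -2.7]
gripper_force: 39.1
[-0.8  -1.07 -0.  ]
tcp_rot: [179.9, 0.1, 98.1]
ft_force: [4.5, -4.7, -2.2]
gripper_force: 39.1
[-0.86 -1.07  0.02]
tcp_rot: [179.9, 0.1, 94.1]
ft_force: [4.8, -4.8, -2.4]
gripper_force: 50.6
[-1.06 -1.    0.89]
```

```bash
python3 -m creep '[{"translation":[0,0,0],"yaw":2.5},{"translation":[0,0,0],"yaw":2.5}]' | egrep 'rot|force'
python3 -m creep '[{"translation":[0,0,0],"yaw":0},{"translation":[0,0,0],"yaw":0},{"translation":[0,0,0],"yaw":0},{"translation":[0,0,0],"yaw":0}]' 0 | egrep 'pos|force|gap'
python3 -m creep '[{"translation":[0,0,3],"yaw":0},{"translation":[0,0,6],"yaw":0},{"translation":[0,0,9],"yaw":0},{"translation":[0,0,11],"yaw":0},{"translation":[0,0,11],"yaw":0}]'
python3 -m creep '[{"translation":[-3,-0.4,0],"yaw":0},{"translation":[-6,-0.7,0],"yaw":0},{"translation":[-9,-1.1,0],"yaw":0},{"translation":[-9,-1.1,0],"yaw":0},{"translation":[-9,-1.1,0],"yaw":0}]'
python3 - <<'E'
from h import *
from h import *
rgb,d,K,T=cap("top"); np.savez("t5.npz",rgb=rgb,d=d,K=K,T=T); a=rgb[140:220,200:340]
rgb,d,K,T=cap("scene"); np.savez("s5.npz",rgb=rgb,d=d,K=K,T=T); b=rgb[170:290,190:340]
cv2.imwrite("pics/v5.png",np.hstack([cv2.resize(x[...,::-1],(400,320),interpolation=cv2.INTER_CUBIC) for x in(a,b)]))
W=cloud(d,K,T); W2=None
m=(abs(W[...,0]-.54)<.07)&(abs(W[...,1]+.09)<.05)
for lo,hi in((.1,.13),(.13,.16),(.16,.2)):
    p=W[m&(W[...,2]>lo)&(W[...,2]<hi)]; print(lo,len(p),p.mean(0).round(4))
E
```

```text
tcp_rot: [179.9, 0.1, 96.7]
ft_force: [5.0, -3.9, -2.3]
gripper_force: 39.3
position: [0.5313, -0.0889, 0.1604]
ft_force: [-0.1, -0.8, 0.3]
finger_gap: 0.0677
gripper_force: 0.0
time_s: 17.0
position: [0.5323, -0.0893, 0.2744]
tcp_rot: [179.7, 0.1, 96.6]
ft_force: [0.1, -0.2, -0.3]
finger_gap: 0.0854
gripper_force: 0.0
time_s: 17.5
position: [0.4413, -0.1002, 0.2696]
tcp_rot: [-180.0, -0.0, 96.6]
ft_force: [0.2, 0.3, 0.6]
finger_gap: 0.0852
gripper_force: 0.0
0.1 34 [ 0.5356 -0.0884  0.1132]
0.13 33 [ 0.5366 -0.0863  0.1449]
0.16 32 [ 0.5346 -0.0862  0.1712]
```

View pics/v5.png

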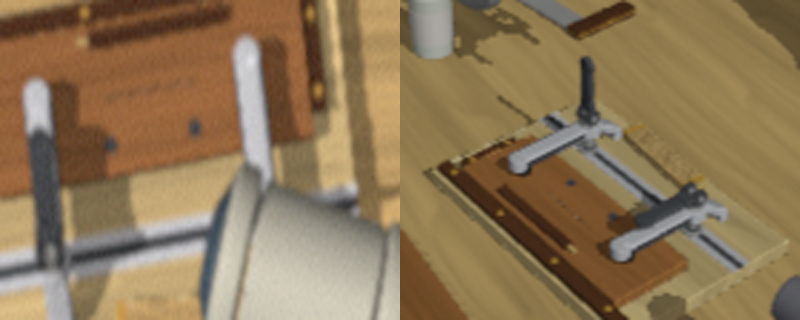

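The top crop (left) shows the open arm parallel to its twin. The scene crop (right) shows the lever upright at (588,90) and the arm straight across the board. The stop torque (0.9 N m at 97° yaw) says the bolt is snug. Next is the fold.

```bash
python3 -m creep '[{"translation":[0,0,-3],"yaw":0},{"translation":[0,0,-6],"yaw":0},{"translation":[0,0,-8.9],"yaw":0},{"translation":[0,0,-8.9],"yaw":0},{"translation":[0,0,-8.9],"yaw":0}]' 1 30 | grep pos
python3 -m creep '[{"translation":[2,0.25,0],"yaw":0},{"translation":[4,0.5,0],"yaw":0},{"translation":[5.5,0.65,0],"yaw":0},{"translation":[5.5,0.65,0],"yaw":0},{"translation":[5.5,0.65,0],"yaw":0}]'
python3 - <<'E'
import numpy as np
P=np.array([53.1,-8.95]); ex=np.array([.9925,.1224]); prev=None
for th in range(0,92,9):
    t=np.radians(th); cx=7.5*np.sin(t)-.5*np.cos(t); cz=8.55+7.5*np.cos(t)+.5*np.sin(t)
    p=np.r_[P+ex*(cx-1.45),cz+2.2]; print(th,p.round(2));
E
```

```text
position: [0.4417, -0.1001, 0.1814]
time_s: 18.6
position: [0.4971, -0.0938, 0.183]
tcp_rot: [179.9, 0.0, 96.7]
ft_force: [0.5, 0.3, 0.1]
finger_gap: 0.0001
gripper_force: 0.0
0 [51.16 -9.19 18.25]
9 [52.34 -9.04 18.24]
18 [53.49 -8.9  18.04]
27 [54.6  -8.77 17.66]
36 [55.63 -8.64 17.11]
45 [56.57 -8.52 16.41]
54 [57.39 -8.42 15.56]
63 [58.07 -8.34 14.6 ]
72 [58.59 -8.27 13.54]
81 [58.94 -8.23 12.42]
90 [59.1  -8.21 11.25]
```

```bash
python3 -m creep '[{"translation":[0.7,0.1,0],"yaw":0},{"translation":[1.45,0.2,0],"yaw":0},{"translation":[2.1,0.28,0],"yaw":0},{"translation":[2.65,0.35,0],"yaw":0},{"translation":[2.65,0.35,0],"yaw":0}]'
python3 -m creep '[{"translation":[0.6,0.08,-0.1],"yaw":0},{"translation":[1.15,0.15,-0.2],"yaw":0},{"translation":[1.7,0.2,-0.4],"yaw":0},{"translation":[2.25,0.27,-0.6],"yaw":0},{"translation":[2.25,0.27,-0.6],"yaw":0}]'
```

```text
time_s: 19.1
position: [0.5235, -0.0902, 0.1815]
tcp_rot: [-180.0, 0.0, 96.6]
ft_force: [-0.9, -0.4, 0.5]
finger_gap: -0.0001
gripper_force: 0.3
time_s: 19.6
position: [0.546, -0.0874, 0.1749]
tcp_rot: [-180.0, -0.0, 96.6]
ft_force: [0.5, -0.5, 0.2]
finger_gap: 0.0002
gripper_force: 0.0
```

Run:
```python
from h import *
rgb,d,K,T=cap("scene"); cv2.imwrite("pics/v6.png",cv2.resize(rgb[120:300,180:360,::-1],(600,600),interpolation=cv2.INTER_CUBIC))
```

```text
(no output)
```

View pics/v6.png

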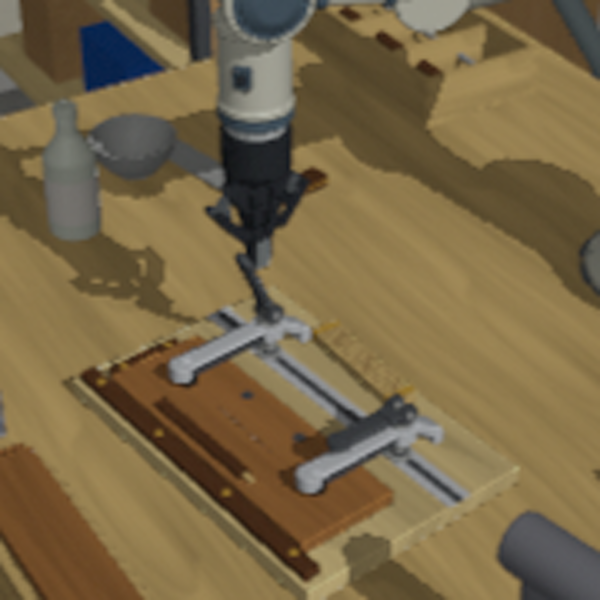

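The lever at (255,285) is folding toward the fence, pushed by the closed fingers, and the arm is unmoved. I'll continue.

```bash
python3 -m creep '[{"translation":[0.5,0.07,-0.25],"yaw":0},{"translation":[1.03,0.13,-0.55],"yaw":0},{"translation":[1.5,0.2,-0.9],"yaw":0},{"translation":[1.97,0.25,-1.25],"yaw":0},{"translation":[1.97,0.25,-1.25],"yaw":0}]'
python3 -m creep '[{"translation":[0.45,0.05,-0.4],"yaw":0},{"translation":[0.82,0.1,-0.85],"yaw":0},{"translation":[1.15,0.14,-1.3],"yaw":0},{"translation":[1.5,0.18,-1.8],"yaw":0},{"translation":[1.5,0.18,-1.8],"yaw":0}]'
python3 -m creep '[{"translation":[0.3,0.03,-0.5],"yaw":0},{"translation":[0.52,0.07,-1.06],"yaw":0},{"translation":[0.7,0.09,-1.6],"yaw":0},{"translation":[0.87,0.1,-2.15],"yaw":0},{"translation":[0.87,0.1,-2.15],"yaw":0}]'
```

```text
time_s: 20.15
position: [0.5656, -0.0849, 0.1622]
tcp_rot: [-180.0, -0.0, 96.7]
ft_force: [0.1, 0.1, 0.9]
finger_gap: -0.0004
gripper_force: 0.3
time_s: 20.65
position: [0.5803, -0.0831, 0.144]
tcp_rot: [-179.9, -0.0, 96.6]
ft_force: [-0.7, -0.7, 1.0]
finger_gap: -0.0004
gripper_force: 0.4
time_s: 21.15
position: [0.5888, -0.0822, 0.1223]
tcp_rot: [-179.9, -0.0, 96.6]
ft_force: [0.9, 0.6, 0.2]
finger_gap: 0.0002
gripper_force: 0.2
```

Now press down in small steps until the stop.

```bash
python3 -m creep '[{"translation":[0.1,0.01,-0.4],"yaw":0},{"translation":[0.2,0.02,-0.8],"yaw":0},{"translation":[0.2,0.02,-0.8],"yaw":0}]' | egrep 'pos|ft'
for i in 1 2 ; do python3 -m creep '[{"translation":[0,0,-0.1],"yaw":0},{"translation":[0,0,-0.2],"yaw":0},{"translation":[0,0,-0.2],"yaw":0}]' | egrep 'pos|ft'; done
```

```text
position: [0.5905, -0.082, 0.1145]
ft_force: [0.1, -1.2, 0.6]
position: [0.5908, -0.0821, 0.1136]
ft_force: [-0.8, 0.4, 2.0]
position: [0.5911, -0.0821, 0.1124]
ft_force: [-2.5, 0.3, 5.2]
```

```bash
for i in 1 2 3 ; do python3 -m creep '[{"translation":[0,0,-0.1],"yaw":0},{"translation":[0,0,-0.1],"yaw":0},{"translation":[0,0,-0.1],"yaw":0}]' | egrep 'pos|ft'; done
```

```text
position: [0.5911, -0.0821, 0.1121]
ft_force: [-3.5, -0.4, 6.9]
position: [0.5912, -0.0821, 0.1118]
ft_force: [-5.0, 1.1, 11.6]
position: [0.5913, -0.0821, 0.1115]
ft_force: [-5.3, 0.9, 13.7]
```

```bash
for i in 1 2 3; do python3 -m creep '[{"translation":[0,0,-0.1],"yaw":0},{"translation":[0,0,-0.2],"yaw":0},{"translation":[0,0,-0.2],"yaw":0}]' | egrep 'pos|ft'; done
```

```text
position: [0.5915, -0.0821, 0.1109]
ft_force: [-8.0, 1.6, 17.6]
position: [0.5917, -0.0821, 0.1103]
ft_force: [-10.0, 1.5, 23.4]
position: [0.5919, -0.0822, 0.1097]
ft_force: [-11.8, 2.7, 28.9]
```

```bash
python3 -m creep '[{"translation":[0,0,4],"yaw":0},{"translation":[0,0,8],"yaw":0},{"translation":[0,0,12],"yaw":0},{"translation":[0,0,16],"yaw":0},{"translation":[0,0,16],"yaw":0}]' | egrep 'pos|ft'
python3 -m creep '[{"translation":[-4,-0.5,0],"yaw":0},{"translation":[-8,-1,0],"yaw":0},{"translation":[-12,-1.5,0],"yaw":0},{"translation":[-16,-2,0],"yaw":0},{"translation":[-18,-2.5,0],"yaw":0}]' | egrep 'pos|ft'
python3 - <<'E'
from h import *
o=[]
for n,(a,b,c,e) in(("top",(140,220,200,340)),("scene",(190,290,200,330))):
    rgb,d,K,T=cap(n); np.savez(n[0]+"7.npz",rgb=rgb,d=d,K=K,T=T); o.append(cv2.resize(rgb[a:b,c:e,::-1],(400,320),interpolation=cv2.INTER_CUBIC))
    W=cloud(d,K,T)
    yaw=np.radians(7.03); ex=np.array([np.cos(yaw),np.sin(yaw)]); ey=np.array([-ex[1],ex[0]])
    for nm,P in(("open",np.array([.531,-.0895])),("twin",np.array([.504,.131]))):
        q=W[...,:2]-P; X=q@ex; Y=q@ey
        print(n,nm,[ (round(float(np.nanmedian(W[...,2][(abs(X-x)<.008)&(abs(Y)<.009)]))*1000,1)) for x in(.02,.035,.05,.065,.08,.095,.11,.125)])
    
cv2.imwrite("pics/v7.png",np.hstack(o))
E
```

```text
position: [0.5926, -0.0824, 0.2701]
ft_force: [0.1, 0.4, 0.7]
position: [0.4088, -0.1071, 0.262]
ft_force: [0.1, -0.2, -0.6]
top open [92.3, 90.8, 91.0, 91.4, 92.2, 90.1, 69.7, 69.5]
top twin [91.0, 91.1, 92.0, 92.6, 92.4, 88.7, 69.2, 69.5]
scene open [68.8, 67.0, 84.5, 70.4, 71.0, 70.0, 69.0, 65.2]
scene twin [65.1, 66.7, 82.1, 86.0, 76.7, 68.8, 65.0, 65.4]
```

View pics/v7.png

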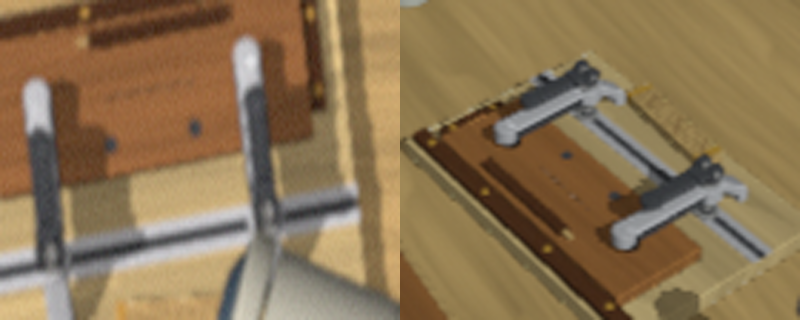

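The top and scene crops show both levers flat along their arms, and their heights match the twin's. A last check of the arm's angle against the twin's.

Run:
```python
from h import *
z=np.load("t7.npz"); rgb,d,K,T=[z[k] for k in("rgb","d","K","T")]; W=cloud(d,K,T)
yaw=np.radians(7.03); ex=np.array([np.cos(yaw),np.sin(yaw)]); ey=np.array([-ex[1],ex[0]])
for nm,P in(("open",np.array([.531,-.0895])),("twin",np.array([.504,.131]))):
    q=W[...,:2]-P; X=q@ex*1000; Y=q@ey*1000
    m=(W[...,2]>.058)&(W[...,2]<.11)&(abs(Y)<25); xs=[];ys=[]
    for x in range(10,140,10):
        y=Y[m&(abs(X-x)<5)]
        if len(y)>4: xs.append(x); ys.append((y.min()+y.max())/2)
    print(nm,np.round(ys,1).tolist(),"deg",np.degrees(np.arctan(np.polyfit(xs,ys,1)[0])).round(2))
rgb,d,K,T=np.load("top0.npz")["rgb"],0,0,0
diff=np.abs(rgb.astype(int)-z["rgb"]).max(-1)>60
b=diff[125:165,190:320]; print("changed px board far part",b.sum())
print(manip.observe()["ft_force"].round(1))
```

```text
open [-0.2, 0.9, -0.3, 0.8, -0.2, 0.9, 1.6, 1.5, 1.3, 1.2, 2.5, 1.7, 2.1] deg 1.07
twin [-0.5, 1.0, 1.7, 1.2, -1.3, 2.1, -0.8, 1.2, -1.1, 2.5, 1.2, 1.4, 0.1] deg 0.22
changed px board far part 146
[ 0.2 -0.8 -0.1]
```

```bash
python3 -c "
from station import job
print(job.sign_off())"
```

```text
the job is handed in; nothing more can be done
None
```

The job is handed in at about 25 s: the arm is across the board (about 1° off its twin), the bolt was screwed to its stop, then the lever was folded flat to the twin's height, and the robot is clear of everything. I saw no sign the board or tools moved, but I didn't measure that separately.

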